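Refit the mended tap knob and hold it pressed

ROBOT

A 6-joint arm with a two-finger parallel gripper is mounted at the origin on a cart in front of the work surface, level with it; the furniture and walls round the work are solid. World frame = base frame: x ahead of the robot, y to its left, z up, the work surface at z = 0. Lengths are in m, angles in rad, forces in N, time in s.
With the tool pointing down it reaches from about 0.35 to 0.875 m from the base axis. Payload 4.2 kg.
Tool frame: the origin (TCP) lies between the finger pads; the fingertips stand arm.tip_extent ahead of it and the grasp point (between the pads) lies 3 mm ahead of it (arm.tip_extent is the distance from the TCP to the fingertips, in m); z points along the fingers, y is the line along which they close (so a half turn about z gives the same grasp; the last joint's range is limited). The gripper opens to 85 mm and grips with 20 to 120 N. Pads are 22 mm wide; open, the fingers measure 114 mm over their backs; the gripper's body (76 mm by 85 mm) begins 54 mm behind the grasp point. The pads swing forward as they close: fully open they stand 13 mm farther back than shut.
Start: joints at [1.373, 0.385, 0.008, 0, -1.194, -0.259], TCP at [0.276, 0.561, 0.253] pointing down, gripper open.
Joint ranges: [-3.14, 3.14], [-1.21, 2.06], [-1.07, 1.41], [-3.16, 2.05], [-2.99, -0.16], [-3.1, 3.1]. Speed limits (rad/s): [2.79, 2.79, 3.14, 3.14, 3.14, 3.14].

INTERFACE

Orientations are given as [roll, pitch, yaw] about the fixed x, y, z axes, in that order (R = Rz(yaw) Ry(pitch) Rx(roll)).
In Python, from workcell import arm gives the robot as it stands.
- The arm moves only by the tool drive_tool, never from a script. Its arguments are lists of equal length, an entry for each row: "delta_pos": the shift along the world's x, y, z in m, a list of three; "turn": the turn about the world's z in rad. In form: {"delta_pos": [[dx, dy, dz], ...], "turn": [turn, ...]}. A call has 1 to 20 rows; each row is the pose to reach, as a shift and turn from the pose commanded when the call began; what a row does not reach only later rows make up. A row lasts 1/12 s, in which the tool goes at most 41.7 mm and 7.16 degrees, less where a joint would pass 70% of its speed; a pose out of reach is approached as far as the arm can. A call with a gripper value outside its range is refused whole. "claw" is the closure, from -1 (fully open) to 1 (shut), so that 0 is half open, set as the call begins (left out, the last holds). The fingers move at their own pace and stop on an object; "force" is the grip in N (left out, the last holds). Time passes only in rows, so rows that repeat a pose let the fingers close. It gives the time, the measured TCP pose, the force, the opening and the grip force at its end, in the units of the state.
- arm.read_state(): the state, without advancing time (a new reading comes with each control period).
- arm.capture(name): name is "scene" or "side" or "wrist"; returns the picture (400x640x3 uint8, red, green, blue); there is no depth.
- arm.camera_model(name): a dict with "vertical_fov" (degrees; the focal length in pixels is half the picture's height over the tangent of half this angle, whatever the lens; pixels are square), "cx", "cy" (the principal point, pixels), "R" (3x3) and "t" (3): a world point X has camera coordinates R X + t. Camera axes: x right, y down, z forward; pixel columns grow to the right and rows downward; lengths in m; the calibration is good to about 2 mm. A picture is of the moment at which its call begins: read the wrist's pose just before it. camera_model takes no time and is no camera call; for the wrist camera it gives the pose at the moment of the call.
- arm.job_done(): hands the job in; it is judged then, once.
The state is a dict: "time": time; "q": joint angles; "qd": joint speeds; "effort": joint torques, N m; "eef_pos": TCP position; "eef_rot": TCP orientation; "ft_force": force on the tool from outside, world axes, zero at the start; "moment": the same for the moment, N m; "finger_gap": opening from 0.0 (shut) to 1.0 (fully open); "finger_force": force on a finger pad.
Only numpy, scipy, OpenCV 4.12 (cv2) and the standard library are available. Lean on these libraries where they do the work, as an engineer would, in place of code of your own. Each camera call takes 0.05 s, during which the arm holds its last target. There are 200 camera calls.

TASK

The mended knob of the gas valve unit is clamped in the little vise: slide the vise's jaw well open by its upright tab, then lift the knob out. Turn the knob so that its D-shaped bore matches the bare stem on the valve unit (pointer to the unit's front), push it fully home, and press it down with the stem nearly as far as it goes; finish holding the knob pressed in like that, as one does to light the gas, without letting go. Leave everything else standing on the board where it is.

Things in the scene. Friction and masses are not known exactly. Their poses are not given: they have to be found in the camera images.
- knob_center (a point): centre of the loose black knob (on its axis, 21 mm above its flat underside). 42 mm high, 50 g; round skirt 44 mm wide, 14 mm high; from 17 mm up an upright bar grip, 36 mm long (x), 14 mm thick (y), to pinch from above. z up; pointer end of the bar (pale line) at -x. Starts upright, bore down, clamped by the skirt; its x is within 0.5 rad of the vise's x.
- knob_bore (a point): mouth of the knob's D-shaped bore, in the middle of its underside, on its axis; axes as knob_center. The bore is 14 mm deep, round, 16 mm across, with a flat 5 mm from the axis on the -x (pointer) side.
- vise: low grey vise, fixed on the wooden hob cover board (8 mm thick, top at z = 0.008); base 140 x 64 mm (x from -98 to +42 mm), bed 20 mm above the board. Origin on the board under the clamped knob, x towards the fixed jaw (15 mm high above the bed). Jaw faces 22.5 mm from the origin. The sliding jaw, on the -x side, hooks a lip 3 mm over the knob's skirt; lip top 20 mm above the bed.
- jaw_tab (a point): point in the middle of the sliding jaw's upright tab, 12 mm below its top. The tab is 14 mm thick (vise x), 26 mm wide (vise y), stands 26 mm clear above the jaw, its top 66 mm above the board; about 30 mm are free between it and the knob's bar. Axes as the vise's.
- jaw (a joint): opening of the sliding jaw in m: 0 = shut on the knob, 0.030 = fully open; it moves along the vise's -x, resists with about 2 N of friction and stays where it is left.
- valve: low white gas valve unit, fixed, 100 (x) x 110 (y) x 40 mm high, with a steel rosette on top (48 mm wide, upper face 43 mm above the board) and the stem rising from its middle. Origin on the board under the stem's axis. Front at -x (short dark tick on top), brass pipe union at the back (+x).
- stem_tip (a point): top end of the bare steel D-shaped stem, on its axis, 65 mm above the board when not pressed: 14 mm across, flat 4 mm from the axis facing -x (the unit's front), last 4 mm tapered by 2.5 mm, standing 22 mm out of the rosette; it does not turn. A knob whose axes agree with these fits with 1 mm play all round and is home when knob_center is 7 mm above this point.
- stem (a joint): how far the stem is pushed down, in m: 0 = up, 0.006 = fully in; a spring pushes back with 2.4 N at 0 rising to 6 N at 0.006. With the knob home its underside is 8 mm above the rosette at 0 and 2 mm at 0.006.
- tea_box: tea carton, 74 x 127 x 65 mm high, back row, bystander; origin at the centre of its underside.
- clay_pot: round clay pot, 92 mm across, 97 mm high, back row, bystander; origin at the centre of its underside.
- honey_jar: jar with a screw lid, 57 mm across, 85 mm high, back row, bystander; origin at the centre of its underside.
- tall_bottle: slim bottle, 57 mm across, 211 mm high, back right corner, bystander; origin at the centre of its underside.
- jam_jar: jar with a screw lid, 61 mm across, 75 mm high, back left, bystander; origin at the centre of its underside.
- shaker: glass shaker, 37 mm across, 69 mm high, standing between vise and valve unit, bystander; origin at the centre of its underside.

How it is judged:
By the outcome, as a careful person would: the job done as asked, in the order asked, and still so for the second after the job is handed in, while the arm keeps its last pose, push and grip.
It also fails if it takes over 48 s, if anything falls off the work surface, if the arm or the gripper's body presses on something with over 40 N, if the wrist force passes 120 N, or if a joint passes its speed limit or range.

## Working session

There is one attempt and no reset: what is moved stays moved. The work goes in short steps, Python scripts to look and compute and a tool call to move; the robot and the scene stay as the last step left them, time stands still between calls to the robot, and variables do not carry over. Pictures are saved under pics/ and viewed, at most 10 in all, crops included, and the job is handed in when it is done.

Besides the shell and the picture viewer there is one more tool, called after "Call:" by a JSON object that holds its "op" and its "data", one argument or row to a line. drive_tool: Moves the arm, as the interface text tells. Its arguments: {"type":"object","properties":{"delta_pos":{"type":"array","items":{"type":"array","items":{"type":"number"}}},"turn":{"type":"array","items":{"type":"number"}},"claw":{"type":"number"},"force":{"type":"number"}},"required":["delta_pos","turn"]}

```bash
mkdir -p pics
cat > h.py <<'E'
import numpy as np, cv2
from workcell import arm
def snap(n,f):
    m=arm.camera_model(n); im=arm.capture(n)
    cv2.imwrite(f'pics/{f}.png',im[:,:,::-1]); np.savez(f'pics/{f}.npz',R=m['R'],t=m['t'],f=200/np.tan(np.radians(m['vertical_fov']/2)),c=[m['cx'],m['cy']])
    return im
def ray(f,p):
    d=np.load(f'pics/{f}.npz');R,t=d['R'],d['t']
    v=R.T@np.append((np.array(p)-d['c'])/d['f'],1); return -R.T@t,v/np.linalg.norm(v)
def at_z(f,p,z):
    o,v=ray(f,p); return o+v*(z-o[2])/v[2]
def tri(*fp):
    A=np.zeros((3,3));b=np.zeros(3);L=[]
    for f,p in fp:
        o,v=ray(f,p);P=np.eye(3)-np.outer(v,v);A+=P;b+=P@o;L.append((o,P))
    x=np.linalg.solve(A,b); return x.round(4),[round(float(np.linalg.norm(P@(x-o))),4) for o,P in L]
def proj(f,X):
    d=np.load(f'pics/{f}.npz');q=d['R']@np.array(X)+d['t'];return q[:2]/q[2]*d['f']+d['c']
E
python3 - <<'E'
from h import *
s=arm.read_state();print(s, arm.tip_extent)
for n in ('scene','side','wrist'): print(n,arm.camera_model(n)); snap(n,n+'0')
E
```

```text
{'time': 0.0, 'q': array([ 1.37261972e+00,  3.85544192e-01,  6.61344823e-03, -5.01343014e-04,
       -1.19402397e+00, -2.58589090e-01]), 'qd': array([ 3.86807845e-04,  8.83033988e-04,  1.79178513e-04, -1.04204226e-05,
       -1.71689690e-03,  1.36697912e-03]), 'effort': array([-3.06636130e-04, -3.92289913e+01,  1.88402796e+01,  4.18643117e+00,
       -4.75489083e-03,  2.88611268e-06]), 'eef_pos': array([0.27540217, 0.560439  , 0.25222382]), 'eef_rot': array([ 3.13938688e+00, -1.01654757e-04, -4.56950540e-01]), 'ft_force': array([-0.2662893 ,  0.73934027,  0.78125497]), 'moment': array([-0.03268915, -0.02934279, -0.06080407]), 'finger_force': 0.0, 'finger_gap': 1.0039971859888903} 0.022
scene {'vertical_fov': 57.18395667256206, 'cx': 318.55513200799766, 'cy': 198.7074522001604, 'R': array([[-0.6117807 , -0.79087951, -0.01529602],
       [-0.3172377 ,  0.26301953, -0.91114267],
       [ 0.72462723, -0.55256703, -0.41180707]]), 't': array([0.41597416, 0.26391144, 0.48038864])}
side {'vertical_fov': 56.68944110920218, 'cx': 322.56844848615583, 'cy': 200.24133932862023, 'R': array([[-0.98810869, -0.15374639,  0.00180629],
       [-0.08409643,  0.53056772, -0.84346054],
       [ 0.12872065, -0.83358259, -0.5371881 ]]), 't': array([0.61172709, 0.10083764, 0.8530923 ])}
wrist {'vertical_fov': 61.662552572505156, 'cx': 315.3155617575071, 'cy': 200.29497381937887, 'R': array([[-0.44130894, -0.8973502 ,  0.00300685],
       [-0.85311493,  0.42058885,  0.30870689],
       [-0.27828284,  0.13366992, -0.95115247]]), 't': array([ 0.62440025, -0.04161248,  0.38074717])}
```

View pics/scene0.png

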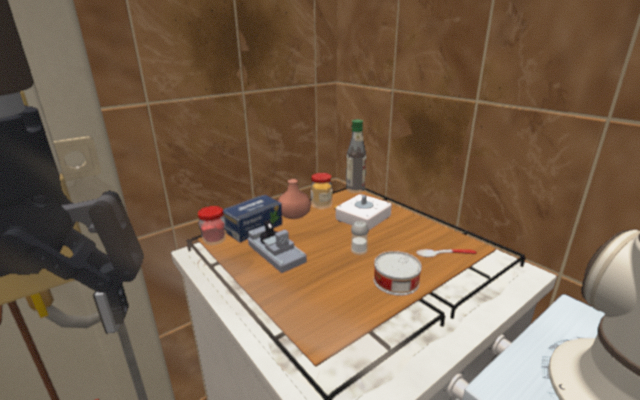

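View pics/side0.png

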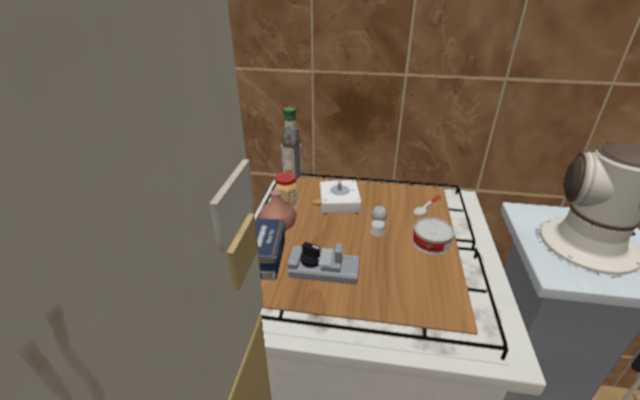

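The scene view shows the vise at about (277,247), with the knob near (268,232), the tab near (282,238) and the stem tip near (364,197). In the side view the knob is at (311,255), the tab at (339,250) and the stem tip at (340,182). The union is on the left of the unit, so the valve's +x is roughly world +x.

Run:
```python
from h import *
print('knob',tri(('scene0',(268,231)),('side0',(311,253))))
print('tab',tri(('scene0',(283,236)),('side0',(339,247))))
print('stem',tri(('scene0',(364,197)),('side0',(340,182))))
print('shaker',tri(('scene0',(360,226)),('side0',(379,208))))
for n,r in (('scene0',(190,150,430,290)),('side0',(250,160,450,300))):
    x0,y0,x1,y1=r; im=cv2.imread(f'pics/{n}.png')[y0:y1,x0:x1]
    cv2.imwrite(f'pics/{n}c.png',cv2.resize(im,None,fx=2.5,fy=2.5,interpolation=cv2.INTER_CUBIC)[:300])
a=cv2.imread('pics/scene0.png')[170:290,190:430];b=cv2.imread('pics/side0.png')[165:285,255:455]
cv2.imwrite('pics/crop1.png',np.vstack([cv2.resize(a,(600,300),interpolation=2),cv2.resize(cv2.copyMakeBorder(b,0,0,0,40,0),(600,300),interpolation=2)]))
```

```text
knob (array([0.6132, 0.19  , 0.0532]), [0.0008, 0.0008])
tab (array([0.5574, 0.1846, 0.0672]), [0.0025, 0.0025])
stem (array([ 0.5852, -0.0717,  0.0707]), [0.0008, 0.0008])
shaker (array([0.4831, 0.0384, 0.0715]), [0.0026, 0.0026])
```

View pics/crop1.png

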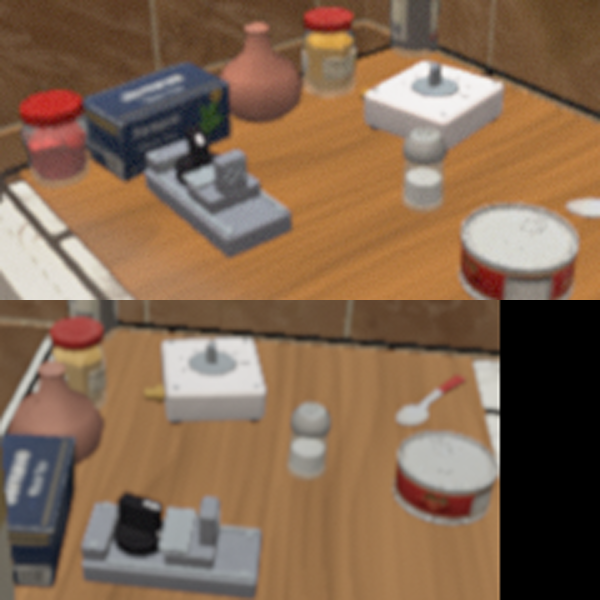

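The crop confirms the layout: vise x (towards the fixed jaw) is roughly world +x, and the bar is angled slightly. The unit's front is at about world -x, with the union at the back. One tool orientation (x along world x) suits the tab, the knob and the stem, so I'll go above the vise.

Call:
{"op": "drive_tool", "data": {
  "delta_pos": [
    [0.0, -0.1, 0.0],
    [0.05, -0.15, 0.0],
    [0.3, -0.37, -0.02],
    [0.3, -0.37, -0.02],
    [0.3, -0.37, -0.02],
    [0.3, -0.37, -0.02],
    [0.3, -0.37, -0.02],
    [0.3, -0.37, -0.02],
    [0.3, -0.37, -0.02],
    [0.3, -0.37, -0.02],
    [0.3, -0.37, -0.02],
    [0.3, -0.37, -0.02],
    [0.3, -0.37, -0.02],
    [0.3, -0.37, -0.02],
    [0.3, -0.37, -0.02],
    [0.3, -0.37, -0.02],
    [0.3, -0.37, -0.02],
    [0.3, -0.37, -0.02],
    [0.3, -0.37, -0.02]
  ],
  "turn": [0.0, 0.1, 0.457, 0.457, 0.457, 0.457, 0.457, 0.457, 0.457, 0.457, 0.457, 0.457, 0.457, 0.457, 0.457, 0.457, 0.457, 0.457, 0.457]
}}

```text
time: 1.73
eef_pos: [0.5751, 0.1918, 0.2336]
eef_rot: [-3.141, -0.0, 0.002]
ft_force: [0.1, 0.1, 0.1]
finger_gap: 1.002
finger_force: 0.0
```

Run:
```python
from h import *
s=arm.read_state();print(s['time'],s['eef_pos'],s['eef_rot'],s['ft_force'])
snap('wrist','w1')
```

```text
1.7333 [0.57512724 0.19182602 0.23361896] [-3.14132104e+00 -3.43354534e-04  1.89754500e-03] [0.12494453 0.05746003 0.13030347]
```

Call:
{"op": "drive_tool", "data": {
  "delta_pos": [
    [0.0, -0.04, 0.0],
    [0.0, -0.08, 0.0],
    [0.0, -0.08, 0.0],
    [0.0, -0.08, 0.0],
    [0.0, -0.08, 0.0],
    [0.0, -0.08, 0.0]
  ],
  "turn": [0, 0, 0, 0, 0, 0]
}}

```text
time: 2.28
eef_pos: [0.5757, 0.1117, 0.2334]
eef_rot: [-3.141, -0.0, 0.001]
ft_force: [0.4, -0.4, 0.6]
finger_gap: 0.997
finger_force: 0.0
```

Run:
```python
from h import *
s=arm.read_state();print(s['time'],s['eef_pos'],s['eef_rot'],s['ft_force'])
b=snap('wrist','w2'); a=cv2.imread('pics/w1.png')
cv2.imwrite('pics/w12.png',np.vstack([a[:300],b[:300,:,::-1]]))
```

```text
2.2833 [0.57573653 0.11171181 0.23340744] [-3.14135893e+00 -3.89031621e-04  1.13665784e-03] [ 0.44631041 -0.41284822  0.5744034 ]
```

View pics/w12.png

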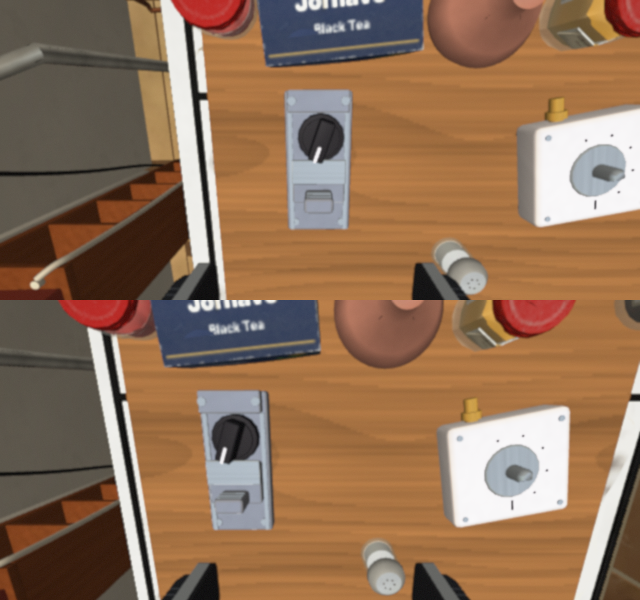

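From above, image up is +x. In the first view the knob is at about (320,137) with its pointer end at (318,158), the tab is at (319,200) and the stem tip at (614,174). In the second the knob is at (235,137) and the stem tip at (524,174). I'll zoom in for exact pixels.

Run:
```python
from h import *
def c(n,x,y,w=80,h=60,k=5): 
    im=cv2.resize(cv2.imread(f'pics/{n}.png')[y:y+h,x:x+w],None,fx=k,fy=k,interpolation=cv2.INTER_CUBIC)
    for i in range(0,w,10): cv2.line(im,(i*k,0),(i*k,6),(0,255,255),1)
    for i in range(0,h,10): cv2.line(im,(0,i*k),(6,i*k),(0,255,255),1)
    return im
cv2.imwrite('pics/z1.png',np.vstack([np.hstack([c('w1',280,100,80,120),c('w2',195,100,80,120)])]))
cv2.imwrite('pics/z2.png',np.hstack([c('w1',560,130,80,100),c('w2',465,130,80,100)]))
```

```text
(no output)
```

View pics/z1.png

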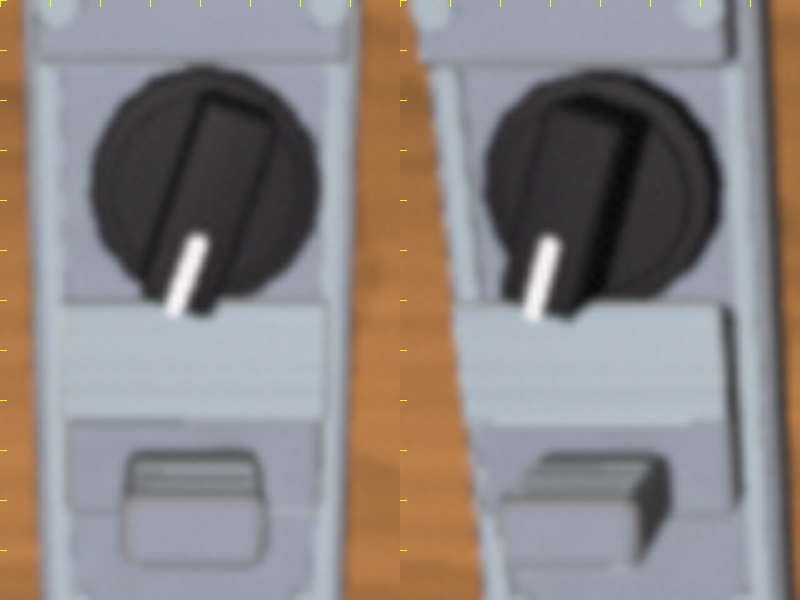

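View pics/z2.png

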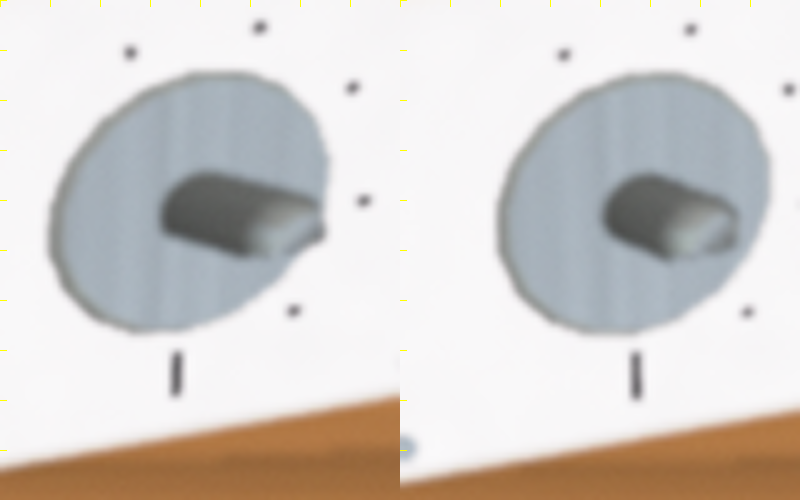

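The zooms give sub-pixel points for the tab top, the bar's corners, the skirt, the stem tip, the rosette and the tick. Next I'll compute poses from them.

Run:
```python
from h import *
a=lambda x,y:('w1',(280+x/5,100+y/5)); b=lambda x,y:('w2',(195+(x-400)/5,100+y/5))
va=lambda x,y:('w1',(560+x/5,130+y/5)); vb=lambda x,y:('w2',(465+(x-400)/5,130+y/5))
print('tabtop',tri(a(194,532),b(569,533)))
print('bartop',tri(a(208,207),b(564,209)))
print('skirt',tri(a(206,183),b(603,185)))
print('stemtip',tri(va(292,225),vb(705,228)))
print('rosette',tri(va(190,202),vb(635,203)))
ang=lambda p,q:np.arctan2((q-p)[1],(q-p)[0]).round(3)
Z=lambda m,z:at_z(*m,z)
print('knob yaw',[ang(Z(p,.07),Z(q,.07)) for p,q in ((a(145,285),a(203,105)),(a(210,312),a(275,128)),(a(175,312),a(197,240)),(b(507,285),b(553,108)),(b(572,318),b(625,125)),(b(532,318),b(550,240)))])
print('tick yaw',ang(Z(va(176,396),.048),Z(va(178,352),.048)),ang(Z(vb(636,398),.048),Z(vb(636,352),.048)))
s=[Z(('w2',p),.048) for p in ((459,138),(565,115),(568,206),(465,220))];print(np.round(s,4),'screw',ang(s[3],s[0]),ang(s[2],s[1]),ang(s[1],s[0])-1.571,ang(s[2],s[3])-1.571)
print('vise edge (lip, jaw)',ang(Z(a(327,303),.048),Z(a(63,303),.048))-1.571,ang(Z(a(322,420),.048),Z(a(67,420),.048))-1.571,ang(Z(a(345,62),.043),Z(a(40,62),.043))-1.571)
```

```text
tabtop (array([0.5566, 0.1896, 0.0724]), [0.0002, 0.0002])
bartop (array([0.6132, 0.1875, 0.0665]), [0.0001, 0.0001])
skirt (array([0.6136, 0.1873, 0.0376]), [0.0001, 0.0001])
stemtip (array([ 0.5852, -0.0698,  0.0715]), [0.0001, 0.0001])
rosette (array([ 0.5844, -0.0704,  0.0492]), [0.0001, 0.0001])
knob yaw [np.float64(-0.313), np.float64(-0.328), np.float64(-0.291), np.float64(-0.334), np.float64(-0.335), np.float64(-0.303)]
tick yaw 0.214 0.181
[[ 0.6143 -0.0175  0.048 ]
 [ 0.6346 -0.1089  0.048 ]
 [ 0.5493 -0.1315  0.048 ]
 [ 0.5347 -0.034   0.048 ]] screw 0.204 0.259 0.21900000000000008 0.14800000000000013
vise edge (lip, jaw) 0.0020000000000000018 0.0020000000000000018 0.0020000000000000018
```

The measurements agree well:

| Item | Position (m) | Yaw (rad) |
|---|---|---|
| Tab top | (0.557, 0.190, 0.072) | vise about 0 |
| Knob axis | (0.6134, 0.1874) | about -0.32 |
| Stem | (0.585, -0.070) | about +0.20 |

I'll pinch the tab across its width (y).

Call:
{"op": "drive_tool", "data": {
  "delta_pos": [
    [-0.01, 0.04, 0.0],
    [-0.019, 0.078, -0.02],
    [-0.019, 0.078, -0.06],
    [-0.019, 0.078, -0.1],
    [-0.019, 0.078, -0.125],
    [-0.019, 0.078, -0.145],
    [-0.019, 0.078, -0.161],
    [-0.019, 0.078, -0.161],
    [-0.019, 0.078, -0.161]
  ],
  "turn": [0, 0, 0, 0, 0, 0, 0, 0, 0],
  "claw": 0.0
}}

```text
time: 3.08
eef_pos: [0.5564, 0.1896, 0.0717]
eef_rot: [3.14, 0.001, 0.002]
ft_force: [0.4, -0.5, -0.5]
finger_gap: 0.499
finger_force: 0.0
```

Call:
{"op": "drive_tool", "data": {
  "delta_pos": [
    [0, 0, 0],
    [0, 0, 0],
    [0, 0, 0],
    [0, 0, 0],
    [0, 0, 0],
    [0, 0, 0]
  ],
  "turn": [0, 0, 0, 0, 0, 0],
  "claw": 1.0,
  "force": 30
}}

```text
time: 3.58
eef_pos: [0.5574, 0.1892, 0.0738]
eef_rot: [-3.141, -0.002, 0.001]
ft_force: [-0.9, -1.3, 5.2]
finger_gap: 0.298
finger_force: 34.3
```

The tab is gripped: the gap is about 25 mm and matches the tab's width. Next I'll pull the jaw open along -x.

Call:
{"op": "drive_tool", "data": {
  "delta_pos": [
    [-0.002, 0, 0.002],
    [-0.006, 0, 0.002],
    [-0.01, 0, 0.002],
    [-0.014, 0, 0.002],
    [-0.018, 0, 0.002],
    [-0.022, 0, 0.002],
    [-0.026, 0, 0.002],
    [-0.029, 0, 0.002],
    [-0.029, 0, 0.002],
    [-0.029, 0, 0.002],
    [-0.029, 0, 0.002]
  ],
  "turn": [0, 0, 0, 0, 0, 0, 0, 0, 0, 0, 0]
}}

```text
time: 4.5
eef_pos: [0.5282, 0.1891, 0.074]
eef_rot: [-3.141, -0.001, 0.0]
ft_force: [5.4, -0.2, -8.2]
finger_gap: 0.295
finger_force: 32.5
```

Call:
{"op": "drive_tool", "data": {
  "delta_pos": [
    [0, 0, 0],
    [0, 0, 0],
    [0, 0, 0],
    [0, 0, 0.02],
    [0, 0, 0.05],
    [0, 0, 0.08],
    [0.04, 0, 0.09],
    [0.08, -0.002, 0.09],
    [0.085, -0.002, 0.09],
    [0.085, -0.002, 0.09],
    [0.085, -0.002, 0.09]
  ],
  "turn": [0, 0, 0, 0, 0, 0, -0.1, -0.2, -0.32, -0.32, -0.32],
  "claw": 0.0
}}

```text
time: 5.42
eef_pos: [0.6119, 0.1865, 0.1639]
eef_rot: [3.141, 0.002, -0.318]
ft_force: [-0.3, -1.2, -0.0]
finger_gap: 0.5
finger_force: 0.0
```

Run:
```python
from h import *
s=arm.read_state();print(s['time'],s['eef_pos'],s['eef_rot'],s['ft_force'])
im=snap('wrist','w3')
T=s['eef_pos'];y=s['eef_rot'][2];u=np.array([np.cos(y),np.sin(y),0]);v=np.array([-u[1],u[0],0])
o=im[:,:,::-1].copy()
for z,c in ((.07,(0,255,0)),):
    C=np.array([.6134,.1874,z]);P=[proj('w3',C+a*u*.018+b*v*.007) for a,b in ((1,1),(1,-1),(-1,-1),(-1,1))]
    cv2.polylines(o,[np.int32(np.round(P))],True,c,1)
cv2.imwrite('pics/w3o.png',cv2.resize(o[60:360,120:520],None,fx=2,fy=2,interpolation=2))
```

```text
5.4167 [0.61187716 0.18649151 0.16387295] [ 3.14051327e+00  1.55726824e-03 -3.17687667e-01] [-0.3451409  -1.15803618 -0.01996152]
```

View pics/w3o.png

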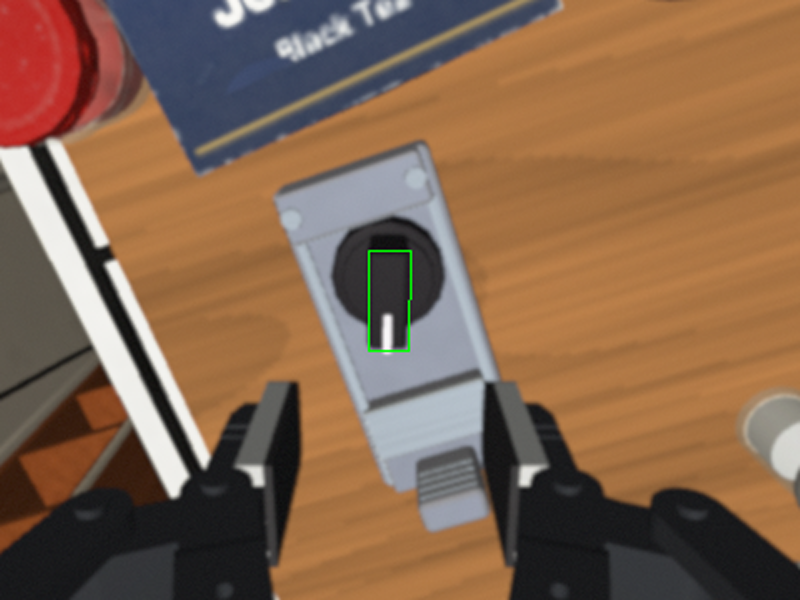

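The jaw stands open and the predicted bar outline (green) sits on the knob's bar with the pointer line along it. I'll descend and grip.

Call:
{"op": "drive_tool", "data": {
  "delta_pos": [
    [0, 0, -0.03],
    [0, 0, -0.06],
    [0, 0, -0.08],
    [0, 0, -0.093],
    [0, 0, -0.093],
    [0, 0, -0.093]
  ],
  "turn": [0, 0, 0, 0, 0, 0]
}}

```text
time: 5.97
eef_pos: [0.6116, 0.1869, 0.0713]
eef_rot: [3.14, 0.001, -0.317]
ft_force: [0.8, -0.6, 0.6]
finger_gap: 0.502
finger_force: 0.0
```

Call:
{"op": "drive_tool", "data": {
  "delta_pos": [
    [0, 0, 0],
    [0, 0, 0],
    [0, 0, 0],
    [0, 0, 0],
    [0, 0, 0],
    [0, 0, 0],
    [0, 0, 0]
  ],
  "turn": [0, 0, 0, 0, 0, 0, 0],
  "claw": 1.0,
  "force": 50
}}

```text
time: 6.55
eef_pos: [0.6132, 0.1874, 0.0732]
eef_rot: [-3.14, -0.002, -0.319]
ft_force: [-2.2, 0.5, 6.2]
finger_gap: 0.148
finger_force: 51.8
```

Call:
{"op": "drive_tool", "data": {
  "delta_pos": [
    [0, 0, 0.01],
    [0, 0, 0.03],
    [0, 0, 0.06],
    [0, 0, 0.1],
    [-0.004, -0.03, 0.1],
    [-0.008, -0.07, 0.1],
    [-0.012, -0.11, 0.1],
    [-0.016, -0.15, 0.1],
    [-0.02, -0.19, 0.1],
    [-0.024, -0.22, 0.1],
    [-0.026, -0.245, 0.1],
    [-0.028, -0.257, 0.1],
    [-0.028, -0.257, 0.1],
    [-0.028, -0.257, 0.1],
    [-0.028, -0.257, 0.1],
    [-0.028, -0.257, 0.1]
  ],
  "turn": [0, 0, 0, 0, 0.05, 0.12, 0.19, 0.26, 0.33, 0.4, 0.47, 0.52, 0.52, 0.52, 0.52, 0.52]
}}

```text
time: 7.88
eef_pos: [0.5848, -0.0692, 0.1715]
eef_rot: [-3.142, -0.0, 0.201]
ft_force: [0.8, 0.6, -0.6]
finger_gap: 0.151
finger_force: 50.8
```

Run:
```python
from h import *
s=arm.read_state();print(s['time'],s['eef_pos'],s['eef_rot'],s['ft_force'],s['finger_gap'])
a=snap('wrist','w4')[:,:,::-1]; sd=snap('side','s4')[:,:,::-1]; sc=snap('scene','c4')[:,:,::-1]
cv2.imwrite('pics/v4.png',np.hstack([cv2.resize(a[40:400,140:500],(400,400)),np.vstack([cv2.resize(sd[120:240,270:430],(400,300),interpolation=2),cv2.resize(sc[140:240,300:460],(400,250),interpolation=2)])[:400]]) if 0 else np.hstack([cv2.resize(a[40:400,160:480],(480,540)),np.vstack([cv2.resize(sd[110:218,280:400],(300,270),interpolation=2),cv2.resize(sc[130:238,305:425],(300,270),interpolation=2)])]))
```

```text
7.8833 [ 0.58484262 -0.06918011  0.17146969] [-3.14153199e+00 -3.35753664e-04  2.00856601e-01] [ 0.83435602  0.60476204 -0.62488035] 0.15092630915556188
```

View pics/v4.png

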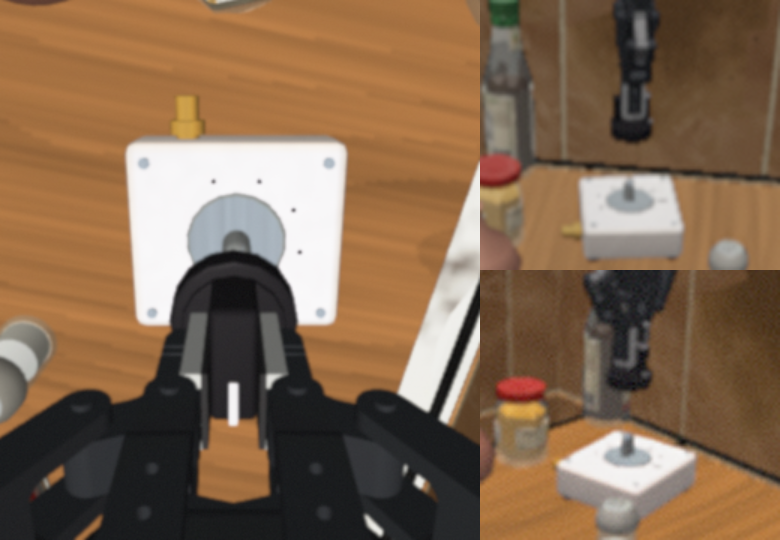

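The knob is held upright with its pointer aimed at the unit's front, and the unit's edges are square in the tool-aligned view. I'll check the lateral offset numerically.

Run:
```python
from h import *
P=lambda x,y:(160+x/1.5,40+y/1.5)
s=[at_z('w4',P(*p),.048) for p in ((144,163),(329,163),(320,313),(152,313))]
print(np.round(s,4),np.mean(s,0)); an=lambda p,q:np.arctan2(*(q-p)[1::-1])
print('yaw',an(s[3],s[0]),an(s[2],s[1]),an(s[1],s[0])-1.571,an(s[2],s[3])-1.571)
T=np.array([.5848,-.0692]);y=.201;u=np.array([np.cos(y),np.sin(y)]);v=np.array([-u[1],u[0]])
f=lambda q:(round(float((q[:2]-T)@u),4),round(float((q[:2]-T)@v),4))
print('skirt mid (lateral)',f(at_z('w4',P(235,300),.14)),'skirt far edge',f(at_z('w4',P(235,253),.138)))
print('rosette lateral',f(at_z('w4',P(188,238),.051)),f(at_z('w4',P(285,238),.051)),'far edge',f(at_z('w4',P(236,194),.051)))
print('stem est',f(np.array([.585,-.070])))
```

```text
[[ 0.6142 -0.018   0.048 ]
 [ 0.6322 -0.1062  0.048 ]
 [ 0.5533 -0.1222  0.048 ]
 [ 0.5353 -0.0339  0.048 ]] [ 0.58376448 -0.07005057  0.048     ]
yaw 0.19931533219054662 0.19979870189053975 0.20054089166797406 0.20059246025401967
skirt mid (lateral) (0.0086, 0.0004) skirt far edge (0.0244, 0.0004)
rosette lateral (0.0017, 0.0237) (0.0017, -0.0252) far edge (0.0244, -0.0004)
stem est (0.0, -0.0008)
```

The valve yaw is confirmed at 0.200 and the lateral offset is under 1 mm, inside the play plus taper. From the grip height, I expect first contact at TCP z of about 0.118, home at 0.104 and fully pressed at 0.098. Descending.

Call:
{"op": "drive_tool", "data": {
  "delta_pos": [
    [0, -0.0005, -0.02],
    [0, -0.0005, -0.04],
    [0, -0.0005, -0.047],
    [0, -0.0005, -0.05],
    [0, -0.0005, -0.053],
    [0, -0.0005, -0.056],
    [0, -0.0005, -0.058],
    [0, -0.0005, -0.06],
    [0, -0.0005, -0.06],
    [0, -0.0005, -0.06]
  ],
  "turn": [0, 0, 0, 0, 0, 0, 0, 0, 0, 0]
}}

```text
time: 8.87
eef_pos: [0.5848, -0.0706, 0.1116]
eef_rot: [3.141, -0.001, 0.2]
ft_force: [0.1, -0.7, 0.3]
finger_gap: 0.151
finger_force: 50.8
```

It is about 6.5 mm onto the stem with no force, so the D fits. Continuing to home and then pressing.

Call:
{"op": "drive_tool", "data": {
  "delta_pos": [
    [0, 0, -0.002],
    [0, 0, -0.004],
    [0, 0, -0.006],
    [0, 0, -0.0075],
    [0, 0, -0.0075],
    [0, 0, -0.0075]
  ],
  "turn": [0, 0, 0, 0, 0, 0]
}}

```text
time: 9.37
eef_pos: [0.5846, -0.0706, 0.104]
eef_rot: [3.141, 0.0, 0.2]
ft_force: [-1.4, 0.7, 1.0]
finger_gap: 0.151
finger_force: 51.0
```

Call:
{"op": "drive_tool", "data": {
  "delta_pos": [
    [0, 0, -0.001],
    [0, 0, -0.002],
    [0, 0, -0.003],
    [0, 0, -0.004],
    [0, 0, -0.005],
    [0, 0, -0.005],
    [0, 0, -0.005],
    [0, 0, -0.005]
  ],
  "turn": [0, 0, 0, 0, 0, 0, 0, 0]
}}

```text
time: 10.03
eef_pos: [0.5847, -0.0706, 0.099]
eef_rot: [3.141, -0.0, 0.2]
ft_force: [-1.9, 0.7, 4.1]
finger_gap: 0.148
finger_force: 51.4
```

The spring force is felt (about 4 N). I'll press on in small steps to find the end stop.

Call:
{"op": "drive_tool", "data": {
  "delta_pos": [
    [0, 0, -0.0005],
    [0, 0, -0.0005],
    [0, 0, -0.0005]
  ],
  "turn": [0, 0, 0]
}}

```text
time: 10.28
eef_pos: [0.5847, -0.0706, 0.0984]
eef_rot: [3.141, -0.0, 0.2]
ft_force: [-1.8, 0.6, 5.4]
finger_gap: 0.148
finger_force: 51.4
```

Call:
{"op": "drive_tool", "data": {
  "delta_pos": [
    [0, 0, -0.0005],
    [0, 0, -0.0005],
    [0, 0, -0.0005]
  ],
  "turn": [0, 0, 0]
}}

```text
time: 10.53
eef_pos: [0.5847, -0.0706, 0.0981]
eef_rot: [3.141, -0.0, 0.2]
ft_force: [-2.4, 0.4, 5.5]
finger_gap: 0.154
finger_force: 51.8
```

Call:
{"op": "drive_tool", "data": {
  "delta_pos": [
    [0, 0, -0.0005],
    [0, 0, -0.0005],
    [0, 0, -0.0005]
  ],
  "turn": [0, 0, 0]
}}

```text
time: 10.78
eef_pos: [0.5847, -0.0706, 0.0981]
eef_rot: [3.141, -0.0, 0.201]
ft_force: [-2.3, 1.1, 8.1]
finger_gap: 0.152
finger_force: 52.1
```

Call:
{"op": "drive_tool", "data": {
  "delta_pos": [
    [0, 0, -0.0005],
    [0, 0, -0.0005],
    [0, 0, -0.0005]
  ],
  "turn": [0, 0, 0]
}}

```text
time: 11.03
eef_pos: [0.5848, -0.0706, 0.098]
eef_rot: [3.141, -0.0, 0.201]
ft_force: [-2.9, 1.2, 10.0]
finger_gap: 0.151
finger_force: 52.4
```

The stop is at TCP z = 0.098, as predicted, with force rising and no motion. I'll ease back to just short of it and check.

Call:
{"op": "drive_tool", "data": {
  "delta_pos": [
    [0, 0, 0.001],
    [0, 0, 0.0018],
    [0, 0, 0.0018],
    [0, 0, 0.0018],
    [0, 0, 0.0018],
    [0, 0, 0.0018],
    [0, 0, 0.0018],
    [0, 0, 0.0018]
  ],
  "turn": [0, 0, 0, 0, 0, 0, 0, 0]
}}

```text
time: 11.7
eef_pos: [0.5847, -0.0706, 0.0986]
eef_rot: [-3.142, -0.0, 0.2]
ft_force: [-1.5, 0.9, 5.2]
finger_gap: 0.151
finger_force: 51.6
```

Run:
```python
from h import *
s=arm.read_state();print(s['time'],s['eef_pos'],s['ft_force'],s['finger_gap'])
sd=snap('side','s5')[:,:,::-1]; sc=snap('scene','c5')[:,:,::-1]
cv2.imwrite('pics/v5.png',np.hstack([cv2.resize(x,(400,400),interpolation=2) for x in (sd[150:290,250:390],sc[145:275,195:325+80][:, 60:190])]))
```

```text
11.7 [ 0.58468486 -0.07058272  0.09855635] [-1.4569343   0.91145289  5.22792299] 0.15094306414044667
```

View pics/v5.png

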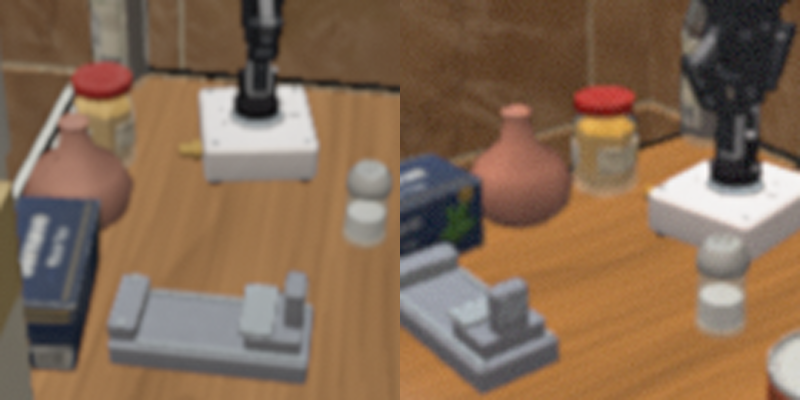

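The knob sits on the stem, pressed close to the rosette. The vise is open and empty, and the bystanders visible in these views stand where they were. The stem is about 5.4–5.5 mm in, carrying 5.2 N, so I'm handing in.

```bash
python3 -c "
from workcell import arm
print(arm.job_done())"
```

```text
the job is handed in; nothing more can be done
None
```

The job is handed in with no verdict returned: vise jaw pulled about 29 of its 30 mm open, knob home on the stem with its pointer to the front, still gripped and pressed about 5.5 of 6 mm, after about 12 s of the 48 s allowed.

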